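# Slide the brass blank along the rail into the green corner pocket

### The arm

A 6-joint arm with a two-finger parallel gripper is mounted at the origin on the work surface. World frame = base frame: x ahead of the robot, y to its left, z up, the work surface at z = 0. Lengths are in mm, angles in rad, forces in N, time in s.
With the tool pointing down it reaches from about 350 to 875 mm from the base axis. Payload 4.2 kg.
Tool frame: the origin (TCP) lies midway between the tips of the shut fingers; the grasp point (between the pads) lies 19 mm behind it; z points along the fingers, y is the line along which they close (so a half turn about z gives the same grasp; the last joint's range is limited). The gripper opens to 85 mm and grips with 20 to 120 N. Pads are 22 mm wide; open, the fingers measure 114 mm over their backs; the gripper's body (76 mm by 85 mm) begins 54 mm behind the grasp point. The pads swing forward as they close: fully open they stand 13 mm farther back than shut.
Start: joints at [-0.964, 0.385, 0.008, 0, -1.194, -0.259], TCP at [213.033, -587.551, 231.312] pointing down, gripper open.
Joint ranges: [-3.14, 3.14], [-1.21, 2.06], [-1.07, 1.41], [-3.16, 2.05], [-2.99, -0.16], [-3.1, 3.1]. Speed limits (rad/s): [2.79, 2.79, 3.14, 3.14, 3.14, 3.14].

### API

Orientations are given as a unit quaternion [x, y, z, w].
In Python, from bench import read_state, get_image, job_done gives the robot as it stands.
- The arm moves only by the tool servo_tool, never from a script. Its arguments are lists of equal length, an entry for each row: "rotation": the turn, a rotation vector about the world's x, y, z scaled (see below), a list of three; "slide": the shift along the world's x, y, z scaled (see below), a list of three; "grip": the opening, from -1 (shut) to 1 (fully open). In form: {"rotation": [[rx, ry, rz], ...], "slide": [[tx, ty, tz], ...], "grip": [grip, ...]}. A call has 1 to 8 rows; each row is the pose to reach, as a shift and turn from the pose commanded when the call began, turning the shorter way round; what a row does not reach only later rows make up. The controller multiplies each number of a shift by 0.2 m and each number of a turn by 360 degrees. A row lasts 1/8 s, in which the tool goes at most 62.5 mm and 10.7 degrees, less where a joint would pass 70% of its speed; a pose out of reach is approached as far as the arm can. A call with a number of a shift or a turn outside -1 to 1 is refused whole. A call with a gripper value outside its range is refused whole. The fingers move at their own pace and stop on an object; the grip force is fixed at half the most. Time passes only in rows, so rows that repeat a pose let the fingers close. It gives the time, the measured TCP pose, the force, the opening and the grip force at its end, in the units of the state.
- read_state(): the state, without advancing time (a new reading comes with each control period).
- get_image(name): name is "scene" or "top"; returns a dict with "image" (420x560x3 uint8, red, green, blue), "depth" (420x560 float32, mm along the optical axis (not along the pixel's ray), 0 where there is no reading), "camera_matrix" (3x3 intrinsics, pixels), "rvec" (rotation vector, rad) and "tvec" (3), from world to camera coordinates, as OpenCV has them. Camera axes: x right, y down, z forward; pixel columns grow to the right and rows downward; lengths in mm; the calibration is good to about 2 mm. A picture is of the moment at which its call begins.
- job_done(): hands the job in; it is judged then, once.
The state is a dict: "clock": time; "joints": joint angles; "joint_vel": joint speeds; "joint_efforts": joint torques, N m; "position": TCP position; "ee_rot": TCP orientation; "contact_force": force on the tool from outside, world axes, zero at the start; "wrist_torque": the same for the moment, N m; "gripper_width": finger opening in mm; "grasp_force": force on a finger pad.
Only numpy, scipy, OpenCV 4.12 (cv2) and the standard library are available. Lean on these libraries where they do the work, as an engineer would, in place of code of your own. Each camera call takes 0.05 s, during which the arm holds its last target. There are 200 camera calls.

### The job

Load the drilling fixture: with the fingertips, push the brass blank across the plate, about straight towards the rail, until its long side lies flat against the rail, then slide it along the rail, keeping it against the rail, fully home into the corner pocket with the green tag, so that it touches both the rail and the end stop. Only push it, never lift it off the plate or tip it, and leave every other thing on the bench where it stands.

Things in the scene. Friction and masses are not known exactly. Their poses are not given: they have to be found in the camera images.
- fixture: Drilling fixture, fixed: aluminium plate 165 x 330 mm, 6 mm thick, with a dark steel rail along its far edge and a corner pocket at each end of it. Origin on the bench surface (the plate's top is 6 mm higher); x points across the plate to the rail, away from the robot, y along the rail (left), z up. The plate spans x -95 to +70 mm, y -165 to +165 mm.
- rail_mid (a point): Middle of the rail's working face, at the foot of it (level with the plate's top); at x = +45, y = 0 mm of the fixture, axes as the fixture's. The rail is 16 mm thick, 312 mm long and stands 16 mm above the plate, as do the end stops and lips.
- pocket_left (a point): Middle of the foot of the left pocket's end stop face, at y = +142 mm of the fixture. The pocket is 35 mm wide, between the rail's face (x = +45 mm) and a lip 12 mm thick (inner face x = +10 mm) reaching 28 mm from the end stop's face towards the middle, then a flared entry 13 mm more that opens away from the rail.
- pocket_right (a point): The same point of the right pocket, the mirror image, at y = -142 mm of the fixture.
- blank: The brass blank, loose: block 32 x 44 mm, 12 mm thick, two dark dots on top, about 140 g. Origin at the centre of its underside, y along the 44 mm side. It starts on the plate near the middle, its centre 70 to 100 mm off the rail, a long side within about 0.5 rad of the rail's direction. Fully home its centre is at x = +29, y = +120 or -120 mm of the fixture, long side along the rail.
- green_tag: Green tag, a flat plate 44 x 16 mm on top of the rail beside the pocket to use, which may be at either end. The body's origin is not on the tag: it is the point on the plate's top where the centre of the blank's underside lies when fully home in that pocket. Axes parallel to the fixture's; the tag itself lies 16 to 32 mm along +x and 16 to 18 mm up.
- red_tag: Red tag, same as the green one, at the pocket that is not to be used.
- bush: Bystander: steel ring 28 mm across, 22 mm high, loose, standing on a corner of the plate nearest the robot, left or right (origin: centre of underside).
- pot: Bystander: small amber glass pot with black cap, 36 mm across, 45 mm high, loose, standing on the other near corner of the plate (origin: centre of underside).
- canister: Bystander: steel screw-top canister 84 mm across, 130 mm high, left of the fixture (origin: centre of underside).
- level: Bystander: blue spirit level, 230 mm long, 22 mm wide, 44 mm high, beyond the rail (origin: centre of underside, long side along its y).
- gauge: Bystander: wooden marking gauge, 200 mm long, 66 mm high, left of the fixture (origin: under its beam's middle, beam along its x).
- pliers: Bystander: red-handled pliers, about 185 mm long, 16 mm high, lying right of the fixture (origin: under the pivot, jaws to its x).
Not all that is in view belongs to the job. Of the things like the blank, leave any that is pink; of the rest the larger one is meant.

How it is judged (in metres and radians):
On the way, in this order (a step that is already met when the one before it is completed fails the run):
1. the blank's long side lies flat against the rail, still in the middle part of it (centre within 60 mm of the rail's middle) (x of blank in the frame of fixture above 0.026 m and angle between the y axis of blank and the y axis of fixture, either way round below 0.1 rad and y of blank in the frame of fixture between -0.06 and 0.06 m), for 0.1 s.
2. the blank passes along the rail, flat against it, just before the green pocket (30 to 52 mm short of home) (x of blank in the frame of fixture above 0.026 m and angle between the y axis of blank and the y axis of fixture, either way round below 0.1 rad and horizontal distance between blank and green_tag between 0.03 and 0.052 m), for 0.04 s.
At the end, for the whole second after the job is handed in: The blank lies flat at rest on the plate in the green-tagged pocket, its centre within 4 mm of the fully home point and no more than 3 mm off the rail, its long side along the rail to 0.08 rad (x of blank in the frame of fixture above 0.026 m and angle between the y axis of blank and the y axis of fixture, either way round below 0.08 rad and horizontal distance between blank and green_tag below 0.004 m and height (world z) of blank below 0.008 m and angle between blank's own z axis and vertical below 0.08 rad and linear speed of blank below 0.01 m/s); the robot touches nothing.
It fails at once if the blank is lifted off the plate (more than 6 mm) (height (world z) of blank above 0.012 m).
It fails at once if the blank is tipped (more than 0.3 rad) (angle between blank's own z axis and vertical above 0.3 rad).
It fails at once if the blank is taken towards an end (more than 65 mm from the middle) while more than 8 mm off the rail (x of blank in the frame of fixture below 0.021 m and (y of blank in the frame of fixture above 0.065 m or y of blank in the frame of fixture below -0.065 m)).
It fails at once if a loose bystander (bush, pot, canister, spirit level, marking gauge or pliers) is shifted more than 15 mm (distance of any of bush, pot, canister, level, gauge, pliers from where it was at the start of the episode above 0.015 m).
It also fails if it takes over 58 s, if anything falls off the work surface, if the arm or the gripper's body presses on something with over 40 N, if the wrist force passes 120 N, or if a joint passes its speed limit or range.

## Working session

There is one attempt and no reset: what is moved stays moved. The work goes in short steps, Python scripts to look and compute and a tool call to move; the robot and the scene stay as the last step left them, time stands still between calls to the robot, and variables do not carry over. Pictures are saved under pics/ and viewed, at most 10 in all, crops included, and the job is handed in when it is done.

Besides the shell and the picture viewer there is one more tool, called after ">>>" as a command line: name --argument value ..., lists and objects as JSON in quotes. servo_tool: Moves the arm, as the interface text tells. Shifts and turns lie within -1 to 1; 1 stands for 0.2 m of shift or 360 degrees of turn. Its arguments: {"type":"object","properties":{"rotation":{"type":"array","items":{"type":"array","items":{"type":"number","minimum":-1,"maximum":1}}},"slide":{"type":"array","items":{"type":"array","items":{"type":"number","minimum":-1,"maximum":1}}},"grip":{"type":"array","items":{"type":"number"}}},"required":["rotation","slide","grip"]}

```bash
ls; mkdir -p pics; cat > h.py <<'E'
import numpy as np, cv2
from bench import read_state, get_image, job_done
def look(n):
    d=get_image(n); d['R']=cv2.Rodrigues(np.array(d['rvec'],float))[0]; d['t']=np.array(d['tvec'],float).ravel(); d['K']=np.array(d['camera_matrix'],float); return d
def plane(d,uv,z):
    uv=np.atleast_2d(np.array(uv,float)); r=np.c_[uv,np.ones(len(uv))]@np.linalg.inv(d['K']).T@d['R']
    c=-d['R'].T@d['t']; return c+r*((z-c[2])/r[:,2])[:,None]
def cloud(d):
    v,u=np.mgrid[:420,:560]; r=np.stack([u,v,np.ones_like(u)],-1)@np.linalg.inv(d['K']).T
    return (r*d['depth'][...,None]-d['t'])@d['R']
def save(d,f): cv2.imwrite(f,cv2.cvtColor(d['image'],cv2.COLOR_RGB2BGR))
E
python3 - <<'E'
from h import *
for n in ('top','scene'):
    d=look(n); save(d,f'pics/{n}0.png'); print(n,-d['R'].T@d['t'],d['K'][0,0])
print(read_state())
E
```

```text
pics
top [ 427.80771447   -3.62711159 1071.94191617] 460.5925144452037
scene [1142.12778508 -256.02701161  991.10494606] 499.55764543020774
{'clock': 0.1, 'joints': array([-9.64382979e-01,  3.85496325e-01,  6.75708394e-03, -4.06116187e-04,
       -1.19399658e+00, -2.58584977e-01]), 'joint_vel': array([-0.00103018, -0.00300087,  0.00328169,  0.00229963, -0.00146775,
       -0.00027573]), 'joint_efforts': array([ 6.30039108e-05, -3.93319130e+01,  1.88930261e+01,  4.19798926e+00,
       -2.58415756e-03,  9.85354006e-06]), 'position': array([ 212.85935835, -587.08452141,  230.32307933]), 'ee_rot': array([-1.72964952e-01,  9.84927484e-01,  9.59561006e-04, -2.35098744e-04]), 'contact_force': array([-0.05189841, -0.29179113, -0.05993079]), 'wrist_torque': array([-0.00742407, -0.01985071, -0.00478333]), 'grasp_force': 0.0, 'gripper_width': 85.52405034915319}
```

View pics/top0.png

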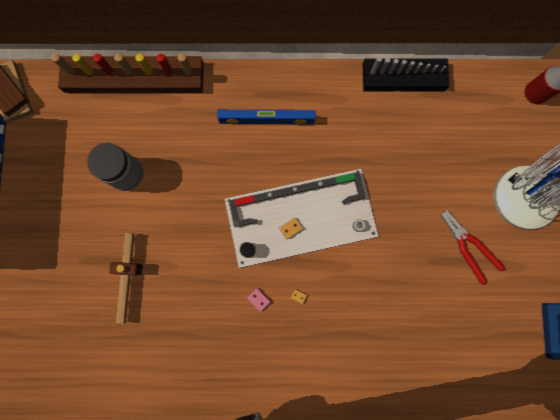

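View pics/scene0.png

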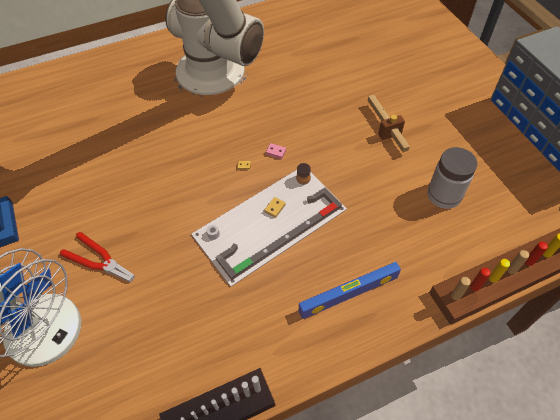

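The top view shows three candidates: a yellow block on the plate at (290,229), a smaller yellow one at (299,297) and a pink one at (259,300). I choose the larger yellow block on the plate. The green tag is at the right end (345,178), the red tag at (244,201), the pot at (247,250) and the bush at (360,226).

```bash
cat >> h.py <<'E'
def mask(d,lo,hi,box=None):
    m=cv2.inRange(cv2.cvtColor(d['image'],cv2.COLOR_RGB2HSV),lo,hi)
    if box: k=np.zeros_like(m); x0,y0,x1,y1=box; k[y0:y1,x0:x1]=255; m&=k
    return m
def big(m): return max(cv2.findContours(m,cv2.RETR_EXTERNAL,cv2.CHAIN_APPROX_NONE)[0],key=cv2.contourArea)
def rect(d,c,z):  # metric min-area rectangle of a contour on plane z
    p=plane(d,c[:,0,:],z)[:,:2].astype(np.float32); (x,y),(a,b),_=r=cv2.minAreaRect(p); q=cv2.boxPoints(r)
    e=max((q[1]-q[0],q[2]-q[1]),key=np.linalg.norm); t=np.arctan2(e[1],e[0])%np.pi
    return np.array([x,y]),sorted((a,b)),t   # t: direction of long side
E
python3 - <<'E'
from h import *
d=look('top')
im=cv2.cvtColor(d['image'],cv2.COLOR_RGB2BGR)
cv2.imwrite('pics/crop.png',cv2.resize(im[160:315,215:390],None,fx=4.5/1.05,fy=4.5/1.2*1.02,interpolation=cv2.INTER_CUBIC)[:600,:800])
b=(225,165,380,270)
for n,lo,hi,z,bx in (('brass',(14,110,90),(32,255,255),18,(265,205,325,250)),('green',(45,90,40),(85,255,255),24,b),('red',(0,150,80),(6,255,255),24,(225,190,262,212)),('plate',(0,0,120),(179,60,255),6,b)):
    c=big(mask(d,lo,hi,bx)); print(n,cv2.boundingRect(c),*rect(d,c,z))
P=cloud(d)
for n,(u,v) in dict(blank=(290,229),plate=(310,240),green=(345,178),pot=(247,250),bush=(354,226)).items(): print(n,P[v,u])
E
```

```text
brass (280, 218, 23, 21) [528.89324951 -22.07093811] [31.89200782775879, 44.08351516723633] 2.1600535
green (336, 173, 19, 10) [ 644.90551758 -148.62919617] [16.063657760620117, 44.616973876953125] 1.7940569
red (234, 196, 20, 10) [592.57061768  85.74275208] [15.836000442504883, 44.69563293457031] 1.7860075
plate (225, 169, 153, 98) [555.54840088 -45.72412109] [164.00436401367188, 330.413330078125] 1.7927217
blank [526.39571721 -20.87732903  19.25126201]
plate [502.0477791  -67.14467093   8.47849649]
green [ 643.91875804 -147.83636388   27.80106413]
pot [476.826189    74.82563313  48.94513709]
bush [ 532.87555207 -166.46875784   26.01808477]
```

View pics/crop.png

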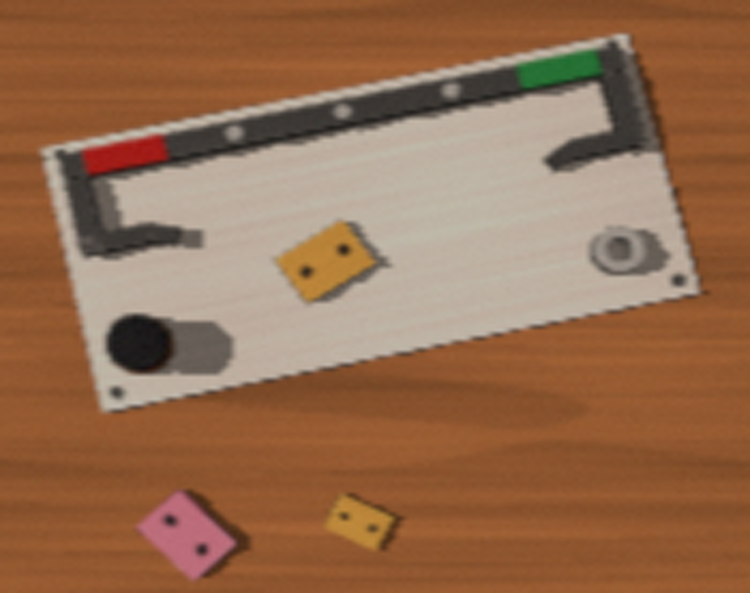

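The crop confirms the choice: a yellow block with two dots on the plate. It measures 31.9 x 44.1 mm with its top at about 18 mm, the plate measures 164 x 330 mm, and the tags are 240 mm apart, all as given.

- **Fixture:** origin about (567.3, -43.0), yaw 0.220.
- **Blank:** in fixture coordinates x = -33, y = +29, turned by +0.37 rad.
- **Plan:** push with two parted fingertips in line with the rail so the blank squares up, then push its left end to the right with shut fingers.

>>> servo_tool --rotation '[[0,0,-0.01],[0,0,-0.0204],[0,0,-0.0204],[0,0,-0.0204]]' --slide '[[0.11,0.23,0],[0.22,0.46,0],[0.34,0.69,0],[0.45,0.925,0]]' --grip '[-0.53,-0.53,-0.53,-0.53]'

```text
clock: 0.65
position: [303.5, -401.0, 231.1]
ee_rot: [-0.109, 0.994, 0.0, -0.0]
contact_force: [0.3, -1.4, 0.6]
gripper_width: 20.1
grasp_force: 0.0
```

>>> servo_tool --rotation '[[0,0,0],[0,0,0],[0,0,0],[0,0,0]]' --slide '[[0.11,0.23,0],[0.22,0.46,0],[0.34,0.69,0],[0.45,0.925,0]]' --grip '[-0.53,-0.53,-0.53,-0.53]'

```text
clock: 1.15
position: [393.5, -216.0, 231.3]
ee_rot: [-0.11, 0.994, -0.0, 0.0]
contact_force: [0.1, -0.5, 0.0]
gripper_width: 20.4
grasp_force: 0.0
```

>>> servo_tool --rotation '[[0,0,0],[0,0,0],[0,0,0],[0,0,0],[0,0,0]]' --slide '[[0.11,0.23,-0.1],[0.22,0.46,-0.3],[0.34,0.69,-0.5],[0.45,0.92,-0.7],[0.45,0.92,-0.7]]' --grip '[-0.53,-0.53,-0.53,-0.53,-0.53]'

```text
clock: 1.78
position: [482.4, -31.6, 88.5]
ee_rot: [-0.111, 0.994, -0.0, -0.003]
contact_force: [-0.7, -0.3, 0.0]
gripper_width: 19.9
grasp_force: 0.0
```

>>> servo_tool --rotation '[[0,0,0],[0,0,0],[0,0,0],[0,0,0]]' --slide '[[0,0,-0.2],[0,0,-0.35],[0,0,-0.41],[0,0,-0.41]]' --grip '[-0.53,-0.53,-0.53,-0.53]'

```text
clock: 2.28
position: [483.0, -34.0, 9.4]
ee_rot: [-0.109, 0.994, -0.0, -0.0]
contact_force: [0.1, 0.2, 0.4]
gripper_width: 19.9
grasp_force: 0.0
```

```bash
python3 - <<'E'
from h import *
s=read_state(); print(s['position'],s['contact_force'],s['ee_rot'])
for n,bx in (('top',(225,165,380,270)),('scene',(190,165,350,280))):
    d=look(n); x0,y0,x1,y1=bx
    cv2.imwrite(f'pics/{n}1.png',cv2.resize(cv2.cvtColor(d['image'],cv2.COLOR_RGB2BGR)[y0:y1,x0:x1],None,fx=5,fy=5,interpolation=cv2.INTER_CUBIC))
E
```

```text
[482.9985688  -33.97204325   9.36310447] [0.14488582 0.19800196 0.4135852 ] [-1.09399217e-01  9.93997843e-01 -1.19012725e-04 -2.93124204e-04]
```

View pics/scene1.png

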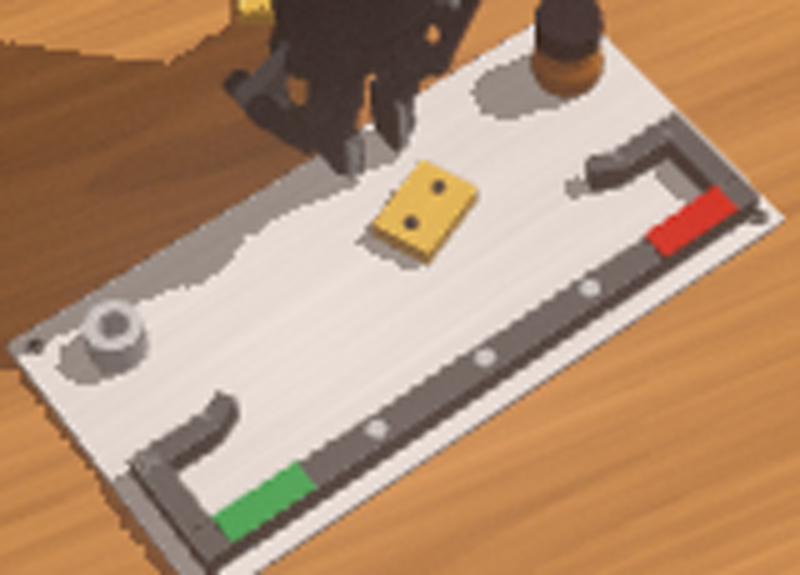

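The picture shows both fingertips (crop pixels about 350,155 and 400,140) standing down behind the blank (425,210), touching nothing. Now the push towards the rail.

>>> servo_tool --rotation '[[0,0,0],[0,0,0],[0,0,0],[0,0,0],[0,0,0],[0,0,0],[0,0,0],[0,0,0]]' --slide '[[0.042,0.0095,0],[0.084,0.019,0],[0.126,0.0285,0],[0.168,0.038,0],[0.21,0.047,0],[0.252,0.056,0],[0.294,0.066,0],[0.336,0.075,0]]' --grip '[-0.53,-0.53,-0.53,-0.53,-0.53,-0.53,-0.53,-0.53]'

```text
clock: 3.38
position: [550.9, -18.4, 9.3]
ee_rot: [-0.11, 0.994, 0.0, 0.0]
contact_force: [-0.7, -0.6, -0.1]
gripper_width: 20.0
grasp_force: 0.4
```

```bash
cat >> h.py <<'E'
TH=0.220; O=np.array([567.3,-43.0]); RF=np.array([[np.cos(TH),np.sin(TH)],[-np.sin(TH),np.cos(TH)]])
def fix(p): return RF@(np.array(p)[:2]-O)
def report(save_as=None):
    s=read_state(); print('tcp fix',fix(s['position']).round(1),s['position'].round(1),'F fix',(RF@s['contact_force'][:2]).round(1))
    for n,bx in (('top',(225,165,380,270)),('scene',(190,165,350,280))):
        d=look(n); x0,y0,x1,y1=bx
        if n==save_as: cv2.imwrite(f"pics/{n}_{s['clock']:.2f}.png",cv2.resize(cv2.cvtColor(d['image'],cv2.COLOR_RGB2BGR)[y0:y1,x0:x1],None,fx=5,fy=5,interpolation=cv2.INTER_CUBIC)); 
        c=big(mask(d,(14,110,90) if n=='top' else (14,90,150),(32,255,255),bx)); p,sz,t=rect(d,c,18)
        print(n,fix(p).round(1),np.round(sz,1),'ang',round(t-np.pi/2-TH,3))
E
python3 -c "
from h import *
report('scene')"; ls pics
```

```text
tcp fix [-10.6  27.6] [550.9 -18.4   9.3] F fix [-0.9 -0.4]
top [ 86.1 134.4] [0. 0.] ang -1.791
scene [27.6 54. ] [226.2 325.3] ang 0.858
crop.png
scene0.png
scene1.png
scene_3.38.png
top0.png
top1.png
```

View pics/scene_3.38.png

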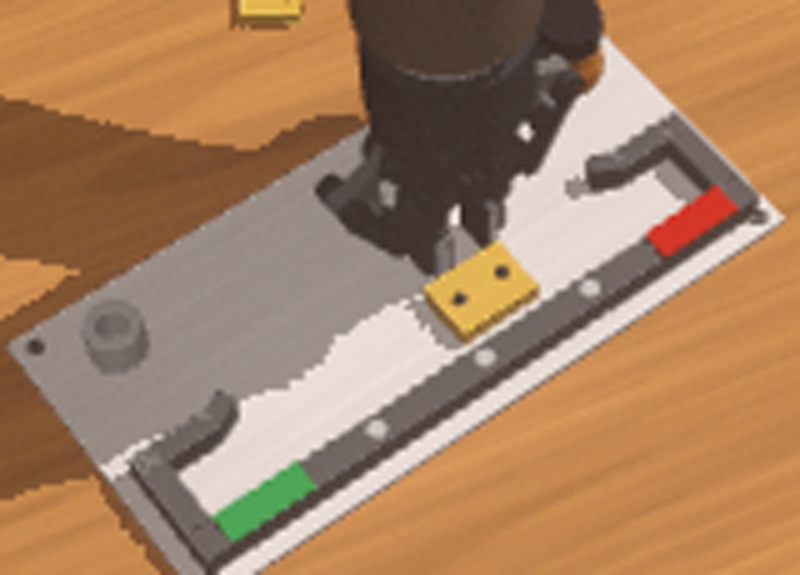

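The blank (crop pixels about 480,290) has squared up to the fingertips and is short of the rail by roughly a centimetre. I'll push on.

>>> servo_tool --rotation '[[0,0,0],[0,0,0],[0,0,0],[0,0,0]]' --slide '[[0.02,0.0045,0],[0.035,0.008,0],[0.045,0.01,0],[0.05,0.011,0]]' --grip '[-0.53,-0.53,-0.53,-0.53]'

```text
clock: 3.98
position: [560.2, -16.3, 9.3]
ee_rot: [-0.11, 0.994, -0.0, -0.0]
contact_force: [-0.1, -0.3, -0.2]
gripper_width: 20.0
grasp_force: 0.3
```

```bash
python3 - <<'E'
s=open('h.py').read()
s=s.replace("c=big(mask(d,(14,110,90) if n=='top' else (14,90,150),(32,255,255),bx)); p,sz,t=rect(d,c,18)\n        print(","""cs=[rect(d,c,18) for c in cv2.findContours(mask(d,(19,120,90),(32,255,255),bx),cv2.RETR_EXTERNAL,cv2.CHAIN_APPROX_NONE)[0] if 60<cv2.contourArea(c)<700]
        for p,sz,t in cs: print(""")
open('h.py','w').write(s)
E
python3 -c "
from h import *
report()"
```

```text
tcp fix [-1.1 27.6] [560.2 -16.3   9.3] F fix [-0.2 -0.3]
scene [24.3 20.6] [31.1 42.4] ang 0.012
```

>>> servo_tool --rotation '[[0,0,0],[0,0,0],[0,0,0],[0,0,0]]' --slide '[[0.01,0.0022,0],[0.017,0.0037,0],[0.017,0.0037,0],[0.017,0.0037,0]]' --grip '[-0.53,-0.53,-0.53,-0.53]'

```text
clock: 4.58
position: [562.3, -16.0, 9.1]
ee_rot: [-0.109, 0.994, -0.0, -0.001]
contact_force: [-6.0, -0.1, 3.3]
gripper_width: 19.9
grasp_force: 2.6
```

```bash
python3 -c "
from h import *
report('scene')"; ls pics
```

```text
tcp fix [ 1.  27.5] [562.3 -16.    9.1] F fix [-5.9  1.3]
scene [25.4 20.4] [29.1 42.8] ang 0.012
crop.png
scene0.png
scene1.png
scene_3.38.png
scene_4.58.png
top0.png
top1.png
```

Contact force is -5.9 N with the TCP 31 mm behind the rail blank's far side, so the blank is seated flat on the rail. Now I'll retreat, shut the fingers and go round to its left end.

>>> servo_tool --rotation '[[0,0,0],[0,0,0],[0,0,0],[0,0,0],[0,0,0],[0,0,0],[0,0,0],[0,0,0]]' --slide '[[-0.05,-0.011,0],[-0.146,-0.033,0],[-0.146,-0.033,0.15],[-0.146,-0.033,0.275],[-0.146,0.06,0.275],[-0.05,0.18,0.275],[0.076,0.255,0.275],[0.076,0.255,0.275]]' --grip '[-0.53,-0.53,-0.53,-1,-1,-1,-1,-1]'

```text
clock: 5.68
position: [580.5, 37.4, 63.5]
ee_rot: [-0.111, 0.994, 0.0, 0.001]
contact_force: [0.3, -0.9, -0.1]
gripper_width: -0.0
grasp_force: 0.0
```

```bash
python3 -c "
from h import *
report('scene')"; ls pics
```

```text
tcp fix [30.4 75.6] [580.5  37.4  63.5] F fix [ 0.1 -0.9]
scene [31.8 20.7] [16.2 42.4] ang 0.012
crop.png
scene0.png
scene1.png
scene_3.38.png
scene_4.58.png
scene_5.67.png
top0.png
top1.png
```

View pics/scene_5.67.png

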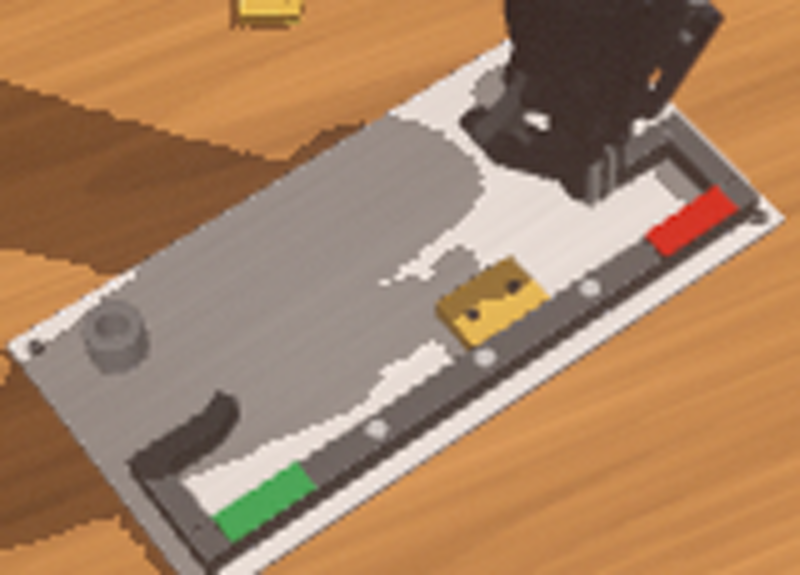

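The blank (crop pixels about 490,300) lies flat along the rail. The shut fingers are beyond its left end and clear of it, so I'll lower them.

>>> servo_tool --rotation '[[0,0,0],[0,0,0],[0,0,0],[0,0,0]]' --slide '[[-0.01,-0.002,-0.1],[-0.01,-0.002,-0.2],[-0.01,-0.002,-0.272],[-0.01,-0.002,-0.272]]' --grip '[-1,-1,-1,-1]'

```text
clock: 6.28
position: [575.7, 34.5, 8.7]
ee_rot: [-0.109, 0.994, -0.0, -0.001]
contact_force: [-0.9, -0.2, 0.5]
gripper_width: 0.4
grasp_force: 0.0
```

```bash
python3 -c "
from h import *
report()"
```

```text
tcp fix [25.1 73.8] [575.7  34.5   8.7] F fix [-0.9  0. ]
```

>>> servo_tool --rotation '[[0,0,0],[0,0,0],[0,0,0],[0,0,0],[0,0,0],[0,0,0],[0,0,0],[0,0,0]]' --slide '[[0.016,-0.024,0],[0.025,-0.048,0],[0.03,-0.072,0],[0.036,-0.096,0],[0.042,-0.12,0],[0.047,-0.144,0],[0.053,-0.168,0],[0.058,-0.192,0]]' --grip '[-1,-1,-1,-1,-1,-1,-1,-1]'

```text
clock: 7.38
position: [588.4, -3.6, 10.0]
ee_rot: [-0.11, 0.994, 0.0, -0.0]
contact_force: [-1.4, 2.0, 2.0]
gripper_width: -0.0
grasp_force: 1.3
```

```bash
python3 -c "
from h import *
report('scene')"; ls -t pics | head -1
```

```text
tcp fix [29.2 33.8] [588.4  -3.6  10. ] F fix [-0.9  2.3]
scene_7.38.png
```

View pics/scene_7.38.png

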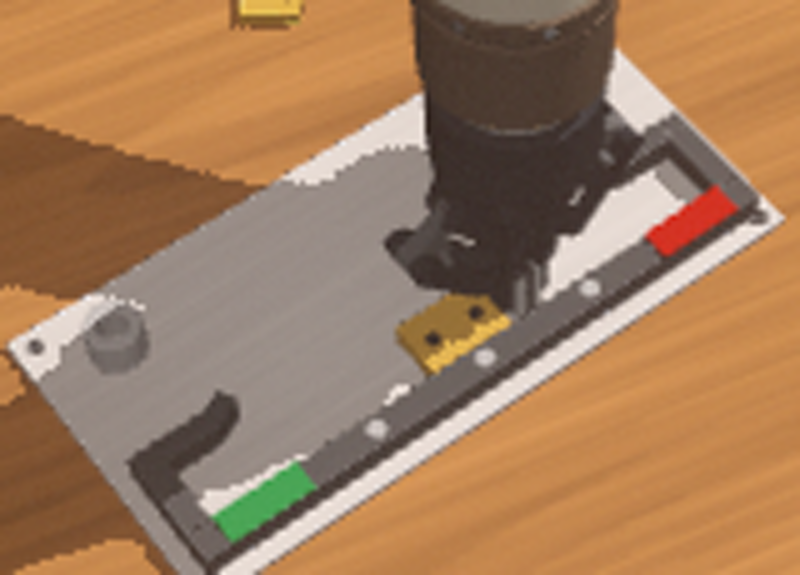

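The blank is sliding along the rail, still flat against it (crop pixels about 450,335), with the fingertip at its left end (525,290). I'll loosen the mask for the shadow.

```bash
sed -i 's/(19,120,90)/(18,120,40)/' h.py; python3 -c "
from h import *
report()"
```

```text
tcp fix [29.3 33.5] [588.6  -4.    9.9] F fix [-0.8 -0. ]
scene [26.1 -2. ] [28.2 44.3] ang 0.012
```

>>> servo_tool --rotation '[[0,0,0],[0,0,0],[0,0,0],[0,0,0],[0,0,0],[0,0,0],[0,0,0],[0,0,0]]' --slide '[[0.012,-0.05,0],[0.024,-0.1,0],[0.036,-0.15,0],[0.047,-0.2,0],[0.058,-0.25,0],[0.069,-0.3,0],[0.079,-0.345,0],[0.086,-0.373,0]]' --grip '[-1,-1,-1,-1,-1,-1,-1,-1]'

```text
clock: 8.57
position: [605.6, -78.7, 9.9]
ee_rot: [-0.109, 0.994, 0.0, -0.0]
contact_force: [-0.8, 1.2, 0.2]
gripper_width: -0.1
grasp_force: 0.7
```

```bash
python3 -c "
from h import *
report('scene')"; ls -t pics | head -1
```

```text
tcp fix [ 29.6 -43.2] [605.6 -78.7   9.9] F fix [-0.5  1.4]
scene [ 26.3 -79. ] [28.1 43.6] ang -0.027
scene_8.57.png
```

>>> servo_tool --rotation '[[0,0,0],[0,0,0],[0,0,0],[0,0,0],[0,0,0],[0,0,0],[0,0,0],[0,0,0]]' --slide '[[0.004,-0.01,0],[0.012,-0.045,0],[0.02,-0.08,0],[0.028,-0.115,0],[0.036,-0.15,0],[0.042,-0.18,0],[0.046,-0.196,0],[0.048,-0.204,0]]' --grip '[-1,-1,-1,-1,-1,-1,-1,-1]'

```text
clock: 9.68
position: [615.3, -119.0, 10.0]
ee_rot: [-0.11, 0.994, 0.0, 0.0]
contact_force: [-0.5, 1.1, 0.2]
gripper_width: -0.1
grasp_force: 0.8
```

```bash
python3 -c "
from h import *
report()"
```

```text
tcp fix [ 30.3 -84.6] [ 615.3 -119.    10. ] F fix [-0.2  1.2]
scene [  25.4 -119.7] [27.8 42.2] ang -0.012
```

>>> servo_tool --rotation '[[0,0,0],[0,0,0],[0,0,0],[0,0,0]]' --slide '[[0.001,-0.005,0],[0.002,-0.01,0],[0.003,-0.013,0],[0.003,-0.013,0]]' --grip '[-1,-1,-1,-1]'

```text
clock: 10.28
position: [615.8, -121.3, 9.9]
ee_rot: [-0.11, 0.994, 0.0, -0.0]
contact_force: [-0.5, 2.0, 0.1]
gripper_width: 0.1
grasp_force: 1.0
```

>>> servo_tool --rotation '[[0,0,0],[0,0,0],[0,0,0]]' --slide '[[0.001,-0.005,0],[0.002,-0.008,0],[0.002,-0.008,0]]' --grip '[-1,-1,-1]'

```text
clock: 10.65
position: [615.7, -121.8, 9.9]
ee_rot: [-0.11, 0.994, 0.001, -0.001]
contact_force: [-2.7, 6.9, 2.9]
gripper_width: 0.1
grasp_force: 3.7
```

The force rose to 7 N with the motion stopped, so the blank is at the end stop. I'll back off along the rail, rise, and clear the view.

>>> servo_tool --rotation '[[0,0,0],[0,0,0],[0,0,0],[0,0,0],[0,0,0],[0,0,0],[0,0,0],[0,0,0]]' --slide '[[-0.011,0.049,0],[-0.022,0.098,0],[-0.022,0.098,0.2],[-0.022,0.098,0.5],[-0.1,0.3,0.8],[-0.2,0.6,0.9],[-0.3,0.9,0.9],[-0.3,0.9,0.9]]' --grip '[-1,-1,-1,-1,-1,-1,-1,-1]'

```text
clock: 11.65
position: [555.3, 59.9, 191.0]
ee_rot: [-0.112, 0.994, 0.0, 0.001]
contact_force: [0.8, -0.2, 0.6]
gripper_width: 0.1
grasp_force: 0.0
```

>>> servo_tool --rotation '[[0,0,0],[0,0,0],[0,0,0],[0,0,0]]' --slide '[[0,0.25,0],[0,0.5,0],[0,0.75,0],[0,0.75,0]]' --grip '[-1,-1,-1,-1]'

```text
clock: 12.15
position: [556.3, 209.4, 189.1]
ee_rot: [-0.111, 0.994, -0.0, -0.0]
contact_force: [-1.3, -0.5, -0.1]
gripper_width: 0.2
grasp_force: 0.0
```

```bash
python3 -c "
from h import *
report('top')"; ls -t pics | head -1
```

```text
tcp fix [ 44.3 248.8] [556.3 209.4 189.1] F fix [-1.4 -0.3]
scene [  24.7 -121.6] [29.1 42.6] ang -0.011
top_12.15.png
```

View pics/top_12.15.png

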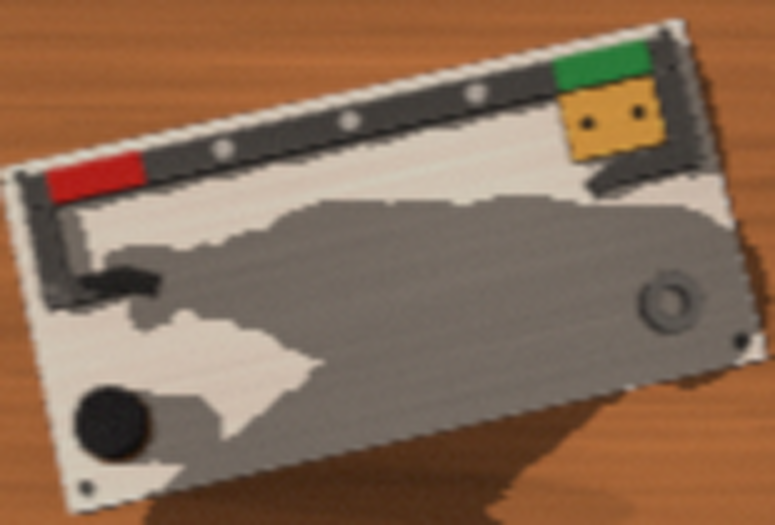

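```bash
python3 -c "
from h import *
d=look('top')
for c in cv2.findContours(mask(d,(12,100,60),(34,255,255),(325,170,372,215)),cv2.RETR_EXTERNAL,cv2.CHAIN_APPROX_NONE)[0]:
    if cv2.contourArea(c)>60: p,s,t=rect(d,c,18); print(fix(p),s,t-np.pi/2-TH)
"
```

```text
[  28.68216385 -119.96274826] [34.62152862548828, 46.05099868774414] -0.00475654
[  22.53656208 -164.52345774] [20.986730575561523, 80.32323455810547] 1.3237606
```

The top view shows the blank (crop pixels about 612,120) tight between the rail beside the green tag and the end stop. It measures (28.7, -120.0) mm in the fixture, home being (29, -120), with an angle of -0.005 rad. The pot and bush stand where they were, so I'll hand in.

```bash
python3 -c "
from h import *
print(job_done())"
```

```text
the job is handed in; nothing more can be done
None
```

The blank is home in the green-tagged right-hand pocket, against the rail and end stop (within about 0.5 mm of the home point, by the top camera), and the job was handed in at about 12 s of the 58 s allowed; no verdict was returned.

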